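# Hang the small bin on the slat rail

### The job

Hang the small grey bin on the white slat rail: with its front tipped up, feel the tongue on its back into the rail's groove, then swing the bin down in your grip until it hangs level with its back flush on the lower slat, and only then let go. Push gently (never more than about 15 N against the rail) and leave the tub, the sample board and the mallet where they are.

Things in the scene. Friction and masses are not known exactly. Their poses are not given: they have to be found in the camera images.
- bin: Grey plastic bin on the table, 100 mm long, 50 wide, open on top, 0.13 to 0.25 kg. Origin: underside, middle of its back; x out of its back, z up, y across. Fills x -100 to 0. Back wall to z 70; flat side walls to z 64 from x -65 to 0, to z 38 from x -100 to -65, as the front. Rigid L-shaped tongue behind the top of the back: see bin_heel, bin_tip.
- bin_heel (a point): Where the underside of the tongue meets the bin's back face: bin x 0, z 66 mm; axes as the bin. The tongue, 40 mm wide in y: a level neck 4 mm thick (x 0 to 12, z 66 to 70), at its end an upright leg 4 mm thick (x 8 to 12, z 66 to 86). The leg, 20 mm tall in all, enters the 12 mm groove only with the bin's front tipped up over 45 degrees; 55 to 60 is comfortable.
- bin_tip (a point): Top of the tongue's leg, its rear edge (the leading corner when tipped up): bin x 12, y 0, z 86 mm.
- bin_grip (a point): Good place to grip the bin across its side walls (50 mm): bin x -42, y 0, z 42 mm. Best with the fingers pointing down and up to 45 degrees towards the bin's back, so that the tool is about upright once the bin is tipped.
- stand: Fixed steel stand, rigid, with a horizontal white slat rail across its front. Origin: on the table under the middle of the rail's front face, which is the plane x = 0; x points into the rail, y along it, z up. Rail y -120 to 120; base x -20 to 150, 260 wide, 10 high; uprights behind the rail to 200 mm. A bin may hang anywhere along the rail.
- rail_low (a point): Lowest place of the groove's lower edge: stand x 0, y 0, z 140 mm. The rail was clamped by hand and its true height is NOT measured: the edge lies 0 to 22 mm above this point. From the edge: lower slat 62 mm down, 8 thick; groove mouth 12 high, level floor; upper slat from 12 to 36 up, 6 thick, flush in front; cavity 30 deep, ceiling at 36; closed top at 42.
- rail_end (a point): End of the rail: stand x 0, y 120, z 140 mm (cavity open at the ends). A seated bin hangs level with its heel on the groove's lower edge, the leg up behind the upper slat (2 mm play in and out) and its back against the lower slat; it may droop about 2 degrees in the play.
- tub: White round tub with lid, 94 mm across, 92 mm high; origin centre of underside. Bystander, loose.
- sample: Textured wall-finish sample board, 100 x 150 x 8 mm, lying flat; origin centre of underside. Bystander, loose.
- mallet: Mallet lying flat between the robot and the work, handle along its x, 0.2 m long; origin on the underside. Bystander, loose.
There are look-alikes about, which are no part of the job. Leave any blue look-alike of the bin alone.

How it is judged:
On the way, in this order (a step that is already met when the one before it is completed fails the run):
1. the bin, front tipped up by more than 25 degrees, has its tongue in the groove: its heel within 11 mm of the rail's front face, between 134 and 180 mm high (x of bin_heel in the frame of stand between -0.011 and 0.01 m and y of bin_heel in the frame of stand between -0.095 and 0.095 m and z of bin_heel in the frame of stand between 0.134 and 0.18 m and angle between bin's own z axis and vertical above 0.44 rad), for 0.1 s.
2. the bin, still held by the fingers, is swung down level with its back flush on the rail (x of bin_heel in the frame of stand between -0.005 and 0.004 m and y of bin_heel in the frame of stand between -0.095 and 0.095 m and z of bin_heel in the frame of stand between 0.134 and 0.167 m and angle between bin's own z axis and vertical below 0.09 rad and angle between the x axis of bin and the x axis of stand, either way round below 0.12 rad and contact force between the fingers and bin above 1 N), for 0.2 s.
At the end, for the whole second after the job is handed in: The bin hangs on the rail, released and at rest: heel within 5 mm of the rail's front face (4 mm inwards), 134 to 167 mm high, within 95 mm of the rail's middle, bin upright within 0.09 rad and facing as the rail within 0.12 rad (x of bin_heel in the frame of stand between -0.005 and 0.004 m and y of bin_heel in the frame of stand between -0.095 and 0.095 m and z of bin_heel in the frame of stand between 0.134 and 0.167 m and angle between bin's own z axis and vertical below 0.09 rad and angle between the x axis of bin and the x axis of stand, either way round below 0.12 rad and linear speed of bin below 0.01 m/s and angular speed of bin below 0.1 rad/s and contact force between bin and stand above 0.5 N); the robot touches nothing.
It fails at once if the bin is forced against the rail or stand with more than 20 N (contact force between bin and stand above 20 N).
It fails at once if the robot pushes on the stand with more than 15 N (contact force between any of the fingers, the arm and stand above 15 N).
It fails at once if the tub, the sample board or the mallet is moved more than 15 mm (distance of any of tub, sample, mallet from where it was at the start of the episode above 0.015 m).
It also fails if it takes over 72 s, if anything falls off the work surface, if the arm or the gripper's body presses on something with over 40 N, if the wrist force passes 120 N, or if a joint passes its speed limit or range.

### The arm

A 6-joint arm with a two-finger parallel gripper is mounted at the origin on the work surface. World frame = base frame: x ahead of the robot, y to its left, z up, the work surface at z = 0. Lengths are in m, angles in rad, forces in N, time in s.
With the tool pointing down it reaches from about 0.375 to 0.825 m from the base axis. Payload 5.5 kg.
Tool frame: the origin (TCP) lies between the finger pads; the fingertips stand 8 mm ahead of it and the grasp point (between the pads) lies 11 mm behind it; z points along the fingers, y is the line along which they close (so a half turn about z gives the same grasp; the last joint's range is limited). The gripper opens to 85 mm and grips with 20 to 120 N. Pads are 22 mm wide; open, the fingers measure 114 mm over their backs; the gripper's body (76 mm by 85 mm) begins 54 mm behind the grasp point. The pads swing forward as they close: fully open they stand 13 mm farther back than shut.
Start: joints at [1.229, 0.314, -0.047, 1.21, 0, 1.571], TCP at [0.201, 0.565, 0.239] pointing down, gripper open.
Joint ranges: [-2.67, 2.67], [-0.69, 1.73], [-1.03, 1.25], [-2.08, 2.16], [-1.42, 1.45], [-3.14, 3.14]. Speed limits (rad/s): [2.39, 2.39, 3.01, 3.14, 3.14, 3.14].

### API

Orientations are given as a unit quaternion [x, y, z, w].
In Python, from bench import env gives the robot as it stands.
- The arm moves only by the shell command python3 -m creep 'ROWS' [OPENING] [FORCE]. ROWS is JSON, a list of rows, each an object with "offset": the shift along the tool's x, y, z in mm, a list of three; "rot": the turn, a rotation vector about the tool's x, y, z in degrees, a list of three. In form: [{"offset": [dx, dy, dz], "rot": [rx, ry, rz]}, ...]. A call has 1 to 5 rows; each row shifts and turns the commanded pose from where the row before left it, along the tool's axes as they then stand; what a row does not reach is not made up. A row lasts 1/10 s, in which the tool goes at most 50 mm and 8.59 degrees, less where a joint would pass 70% of its speed; a pose out of reach is approached as far as the arm can. A call is refused whole if a number of a shift passes 50 or a number of a turn 8.59, either way. A call with a gripper value outside its range is refused whole. OPENING is the opening, from 0 (shut) to 1 (fully open), set as the call begins (- or left out, the last holds). The fingers move at their own pace and stop on an object; FORCE is the grip in N (left out, the last holds). Time passes only in rows, so rows that do not move let the fingers close. It gives the time, the measured TCP pose, the force, the opening and the grip force at its end, in the units of the state.
- env.read_state(): the state, without advancing time (a new reading comes with each control period).
- env.get_image(name): name is "side" or "top" or "wrist"; returns a dict with "frame" (400x640x3 uint8, red, green, blue), "camera_matrix" (3x3 intrinsics, pixels), "R" (3x3) and "t" (3): a world point X has camera coordinates R X + t; the wrist camera has in their place "mount" (4x4, takes a point from camera to tool coordinates, whose origin is the TCP and whose axes are the flange's). Camera axes: x right, y down, z forward; pixel columns grow to the right and rows downward; lengths in m; the calibration is good to about 2 mm. The wrist camera is an equidistant fisheye: a pixel r from the principal point sees the ray r / f radians off the axis. A picture is of the moment at which its call begins: read the wrist's pose just before it. There is no depth.
- env.hand_in(): hands the job in; it is judged then, once.
The state is a dict: "time": time; "joint_positions": joint angles; "joint_vel": joint speeds; "tau": joint torques, N m; "tcp_pos": TCP position; "tool_rot": TCP orientation; "ft_force": force on the tool from outside, world axes, zero at the start; "wrist_torque": the same for the moment, N m; "finger_gap": finger opening in m; "gripper_force": force on a finger pad.
Only numpy, scipy, OpenCV 4.12 (cv2) and the standard library are available. Lean on these libraries where they do the work, as an engineer would, in place of code of your own. Each camera call takes 0.05 s, during which the arm holds its last target. There are 200 camera calls.

## Working session

There is one attempt and no reset: what is moved stays moved. The work goes in short steps, Python scripts to look and compute and a shell command to move; the robot and the scene stay as the last step left them, time stands still between calls to the robot, and variables do not carry over. Pictures are saved under pics/ and viewed, at most 10 in all, crops included, and the job is handed in when it is done.

```bash
ls; mkdir -p pics
python3 - <<'E'
from bench import env
import cv2,pickle
d={}
s=env.read_state();print(s)
for n in("side","top","wrist"):
    im=env.get_image(n);cv2.imwrite(f"pics/{n}0.png",im["frame"][:,:,::-1]);d[n]=im
    print(n,im["camera_matrix"],{k:im[k] for k in im if k in("R","t","mount")})
d["state"]=s
pickle.dump(d,open("d0.pkl","wb"))
E
```

```text
pics
{'time': 0.0, 'joint_positions': array([ 1.22902948e+00,  3.14241006e-01, -4.80351921e-02,  1.21019687e+00,
       -1.21428253e-05,  1.57077886e+00]), 'joint_vel': array([ 9.65006364e-04, -5.55630192e-04, -8.70199194e-04, -6.59679400e-05,
        1.32533809e-03,  2.57989392e-03]), 'tau': array([-2.74305858e-03, -5.39586782e+01,  3.39751840e+01,  1.91702246e-02,
       -1.21019880e-04, -4.93982114e-06]), 'tcp_pos': array([0.20091361, 0.56478699, 0.23844481]), 'tool_rot': array([ 1.70044298e-01,  9.85436063e-01, -8.27188637e-04, -1.36591258e-04]), 'ft_force': array([-0.63888791, -0.53397075, -0.03796004]), 'wrist_torque': array([-0.03977774,  0.0101521 , -0.0374484 ]), 'gripper_force': 0.0, 'finger_gap': 0.08526461591427066}
side [[446.69871361   0.         310.35289985]
 [  0.         446.69871361 196.76177168]
 [  0.           0.           1.        ]] {'R': array([[ 0.99768608, -0.06661192,  0.01361367],
       [-0.02639712, -0.56403953, -0.82532575],
       [ 0.06265519,  0.82305666, -0.56449275]]), 't': array([-0.54224517,  0.03024942,  1.29274492])}
top [[377.23075635   0.         314.39034724]
 [  0.         377.23075635 200.87541379]
 [  0.           0.           1.        ]] {'R': array([[ 0.00426577, -0.99997988,  0.00469575],
       [-0.98298553, -0.00505549, -0.18361343],
       [ 0.18363347, -0.0038326 , -0.98298731]]), 't': array([-0.16291343,  0.54279276,  0.94766105])}
wrist [[309.70691629   0.         316.16492498]
 [  0.         309.70691629 202.53909478]
 [  0.           0.           1.        ]] {'mount': array([[-1.07185073e-04, -9.44775084e-01, -3.27719437e-01,
         8.43518409e-02],
       [ 9.99999780e-01, -3.15980936e-04,  5.83870972e-04,
        -4.64390915e-05],
       [-6.55179841e-04, -3.27719302e-01,  9.44774910e-01,
        -1.34386624e-01],
       [ 0.00000000e+00,  0.00000000e+00,  0.00000000e+00,
         1.00000000e+00]])}
```

View pics/side0.png

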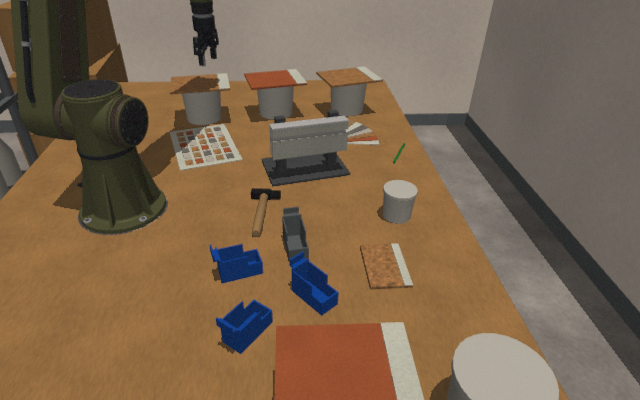

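View pics/top0.png

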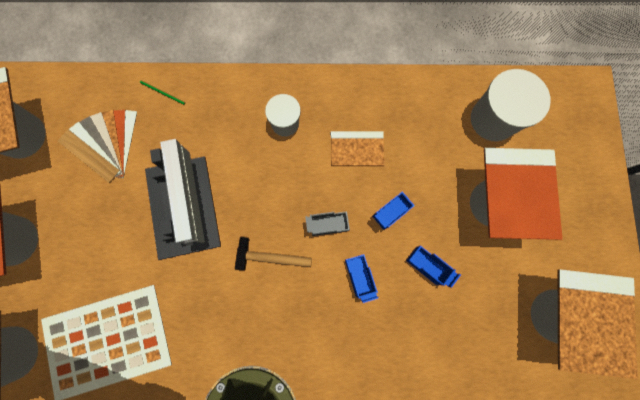

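The side view shows the stand at (305,150), the mallet at (264,208), the tub at (399,201) and the sample board at (386,266). Candidates for the bin are the grey one at side (294,233) / top (327,224), and the blue look-alikes at side (237,262), (314,285) and (245,326). I choose the grey one and check it in one close crop.

```bash
cat > h.py <<'E'
import numpy as np,pickle,cv2
from scipy.optimize import least_squares
from scipy.spatial.transform import Rotation as Ro
d=pickle.load(open("d0.pkl","rb"))
def proj(n,X,D=d):
    c=D[n];q=c["R"]@np.asarray(X,float)+c["t"];p=c["camera_matrix"]@q;return p[:2]/p[2]
def ray(n,p,D=d):
    c=D[n];r=c["R"].T@np.linalg.solve(c["camera_matrix"],[p[0],p[1],1.]);return -c["R"].T@c["t"],r/np.linalg.norm(r)
def onz(n,p,z,D=d):
    o,r=ray(n,p,D);return o+r*(z-o[2])/r[2]
def tri(ps,D=d):
    A=0;b=0
    for n,p in ps:
        o,r=ray(n,p,D);P=np.eye(3)-np.outer(r,r);A=A+P;b=b+P@o
    return np.linalg.solve(A,b)
E
python3 - <<'E'
from h import *
a=d["side"]["frame"];b=d["top"]["frame"]
up=lambda im,x,y,w,h,W,H:cv2.resize(im[y:y+h,x:x+w],(W,H),interpolation=cv2.INTER_CUBIC)
L=np.vstack([up(a,270,195,50,75,400,600)])
R1=up(b,297,199,60,45,400,300)
R2=up(b,140,130,100,75,400,300)
o=np.hstack([L,np.vstack([R1,R2])])
cv2.imwrite("pics/c1.png",o[:,:,::-1])
R=up(a,255,105,100,75,800,600);cv2.imwrite("pics/c2.png",R[:,:,::-1])
E
```

```text
(no output)
```

View pics/c1.png

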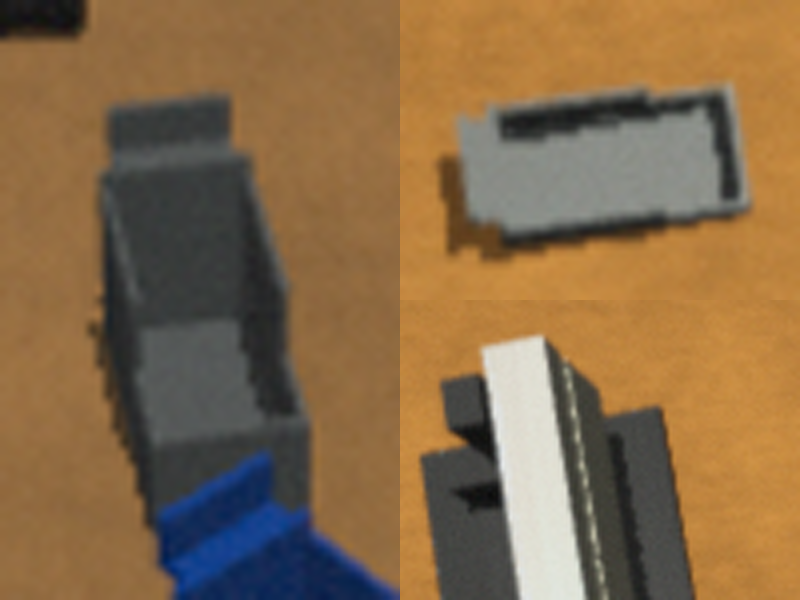

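View pics/c2.png

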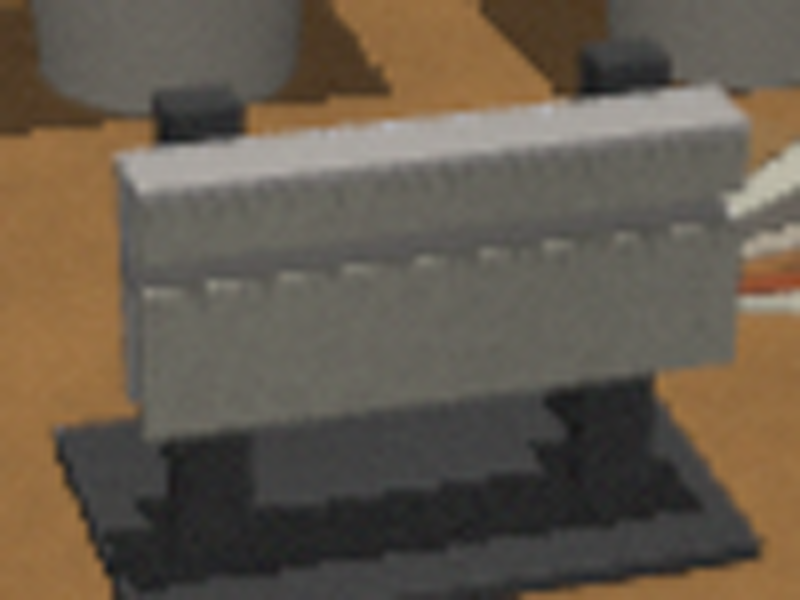

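The crop confirms the grey bin with its tongue towards the stand: tongue top is at side (283.4,207.5)-(298.8,206.9), and the rail's groove edge is at side (272.9,141.9)-(346.9,133.8). Now I fit both poses from the two views.

```bash
cat >> h.py <<'E'
def fit(obs,p0,local,fr=None):
    def res(p):
        R=Ro.from_euler("z",p[2]).as_matrix()
        return np.concatenate([proj(n,R@local(q,p)+[p[0],p[1],p[3] if fr is None else 0])-np.array(u) for n,q,u in obs])
    return least_squares(res,p0,loss="soft_l1"),res
E
cat > f.py <<'E'
from h import *
np.set_printoptions(precision=4,suppress=True)
S,T="side","top"
m=lambda *a:np.array(a)/1000
ob=[(S,m(10,20,86),(283.4,207.5)),(S,m(10,-20,86),(298.75,206.9)),(S,m(0,25,70),(283.1,216)),(S,m(0,-25,70),(301.2,214.4)),
(S,m(-100,-25,38),(308.5,247.5)),(S,m(-100,25,38),(288.75,250)),
(T,m(-100,25,38),(349.5,230.5)),(T,m(-100,-25,38),(346.8,211.75)),(T,m(12,-20,86),(306,216.7)),(T,m(12,20,86),(307.5,231.7)),
(T,m(0,-25,70),(311.25,214.75)),(T,m(0,25,70),(313.2,235))]
x0=onz(T,(313,224),.07);print("c",x0)
r,f=fit(ob,[x0[0],x0[1],1.57,0],lambda q,p:q);print("bin x y yaw z",r.x);print(f(r.x).reshape(-1,2).round(1).tolist())
# stand: q=(x,y,z,usesh)
os_=[(S,(-20,-130,10,0),(350,173.75)),(S,(150,130,10,0),(262.1,158.75)),
(S,(0,120,182,1),(272.25,129.1)),(S,(0,-120,182,1),(348.5,120.6)),(S,(0,120,78,1),(273.5,160)),(S,(0,-120,78,1),(346.9,150.25)),
(S,(0,120,140,1),(272.9,141.9)),(S,(0,-120,140,1),(346.9,133.75)),
(T,(0,-120,182,1),(176.25,139.25)),(T,(0,120,182,1),(190,240)),
(T,(150,-130,10,0),(145.5,168.75)),(T,(-20,-130,10,0),(205,157)),(T,(-20,130,10,0),(219,247)),(T,(150,130,10,0),(158,259))]
loc=lambda q,p:np.array([q[0],q[1],q[2]])/1000+[0,0,q[3]*p[3]]
r2,f2=fit(os_,[.55,.35,1.57,.01],loc,1);print("stand x y yaw h",r2.x);print(f2(r2.x).reshape(-1,2).round(1).tolist())
def end(p,q):return Ro.from_euler("z",p[2]).apply(q)+[p[0],p[1],0]
print("rail centre tri check",tri([(S,(272.25,129.1)),(T,(190,240))]),tri([(S,(348.5,120.6)),(T,(176.25,139.25))]))
print("tongue tri",tri([(S,(283.4,207.5)),(T,(307.5,231.7))]),tri([(S,(298.75,206.9)),(T,(306,216.7))]))
print("mallet",onz(T,(242,254),.03),onz(T,(310,262),.02),"tub",onz(T,(283,115),.09),"blue",onz(T,(393,211),.05),onz(T,(361,278),.05))
E
python3 f.py
```

```text
c [ 0.4796 -0.157   0.07  ]
bin x y yaw z [ 0.4816 -0.1528  1.7053 -0.0011]
[[-0.9, 0.9], [-1.0, -0.1], [-1.9, -0.1], [-0.9, -0.6], [-0.8, 0.5], [-1.2, 0.5], [0.6, -1.3], [0.5, -1.0], [-0.3, -1.4], [0.2, -0.8], [-1.1, -1.0], [-0.6, -2.1]]
stand x y yaw h [0.5494 0.1403 1.779  0.0025]
[[-0.5, -1.4], [-1.3, -1.5], [-1.6, -0.0], [-0.7, 0.1], [-1.6, -0.0], [-1.1, 0.5], [-1.7, -0.0], [0.1, -0.6], [0.4, -1.0], [1.3, -1.8], [-0.6, -1.9], [0.2, -1.9], [0.7, -1.0], [-1.2, -0.1]]
rail centre tri check [0.4324 0.1195 0.1819] [0.6672 0.1666 0.1832]
tongue tri [ 0.4605 -0.1431  0.0856] [ 0.4997 -0.1389  0.0829]
mallet [0.4043 0.0294 0.03  ] [ 0.3845 -0.1496  0.02  ] tub [ 0.7675 -0.076   0.09  ] blue [ 0.5176 -0.3678  0.05  ] [ 0.344  -0.2802  0.05  ]
```

```bash
cat > plan.py <<'E'
from h import *
from bench import env
np.set_printoptions(precision=1,suppress=True)
BIN=(.4816,-.1528,1.7053); ST=(.5494,.1403,1.779)
def frame(p):return Ro.from_euler("z",p[2])
def toolR(p,a):  # a: fingers lean towards +x of frame p, rad
    c,s=np.cos(a),np.sin(a);L=np.array([[c,0,s],[0,-1,0],[s,0,-c]])
    return frame(p)*Ro.from_matrix(L)
def pt(p,q):return frame(p).apply(np.array(q)/1000)+[p[0],p[1],0]
def delta(P,R,p1,R1):
    o=R.inv().apply(np.array(p1)-P)*1000;w=(R.inv()*R1).as_rotvec(degrees=True)
    print("offset",o,np.linalg.norm(o),"rot",w,np.linalg.norm(w))
def now():
    s=env.read_state();return s["tcp_pos"],Ro.from_quat(s["tool_rot"]),s
E
python3 - <<'E'
from plan import *
P,R,s=now()
RG=toolR(BIN,np.radians(40));G=pt(BIN,(-42,0,42))+RG.apply([0,0,.011]);print("G",G*1000)
W1=np.array([.40,.30,.30]);W2=G+[0,0,.15]
delta(P,R,W1,R);delta(W1,R,W2,RG)
print("blue tongue",tri([("side",(303.1,251.9)),("top",(385,228))])*1000,tri([("side",(303.1,251.9)),("top",(374,212))])*1000)
E
```

```text
G [ 486.3 -187.4   33.6]
offset [-276.3 -182.9  -61.1] 336.95944043468523 rot [0. 0. 0.] 0.0
offset [-244.7 -430.1  117. ] 508.50006577397585 rot [-21.9  35.9  60. ] 73.28850209753298
blue tongue [ 485.3 -335.6   99.2] [ 507.2 -312.5   81.8]
```

```bash
python3 -m creep '[{"offset":[-39.5,-26,-8.7],"rot":[0,0,0]},{"offset":[-39.5,-26,-8.7],"rot":[0,0,0]},{"offset":[-39.5,-26,-8.7],"rot":[0,0,0]},{"offset":[-39.5,-26,-8.7],"rot":[0,0,0]},{"offset":[-39.5,-26,-8.7],"rot":[0,0,0]}]' 1
python3 -m creep '[{"offset":[-39.5,-26,-8.7],"rot":[0,0,0]},{"offset":[-39.5,-26,-8.7],"rot":[0,0,0]},{"offset":[0,0,0],"rot":[0,0,6.67]},{"offset":[0,0,0],"rot":[0,0,6.67]}]'
python3 - <<'E'
from plan import *
P,R,s=now();print(P*1000,s["joint_positions"],s["ft_force"])
RG=toolR(BIN,np.radians(40));G=pt(BIN,(-42,0,42))+RG.apply([0,0,.011])
delta(P,R,G+[0,0,.15],RG)
E
```

```text
time: 0.65
tcp_pos: [0.3443, 0.3749, 0.283]
tool_rot: [0.17, 0.985, -0.0, -0.0]
ft_force: [0.8, 0.0, -0.7]
finger_gap: 0.0854
gripper_force: 0.0
time: 1.05
tcp_pos: [0.4017, 0.2996, 0.3004]
tool_rot: [0.287, 0.958, 0.0, 0.0]
ft_force: [0.2, 0.3, -0.2]
finger_gap: 0.0856
gripper_force: 0.0
[401.7 299.6 300.4] [ 0.6  0.1 -0.2  1.3  0.   1.2] [ 0.2  0.3 -0.2]
offset [-338.7 -360.1  116.7] 507.95803407154966 rot [-17.   37.5  46.8] 62.37797681031868
```

```bash
python3 -m creep '[{"offset":[-30.8,-32.7,10.6],"rot":[0,0,0]},{"offset":[-30.8,-32.7,10.6],"rot":[0,0,0]},{"offset":[-30.8,-32.7,10.6],"rot":[0,0,0]},{"offset":[-30.8,-32.7,10.6],"rot":[0,0,0]},{"offset":[-30.8,-32.7,10.6],"rot":[0,0,0]}]' >/dev/null
python3 -m creep '[{"offset":[-30.8,-32.7,10.6],"rot":[0,0,0]},{"offset":[-30.8,-32.7,10.6],"rot":[0,0,0]},{"offset":[-30.8,-32.7,10.6],"rot":[0,0,0]},{"offset":[-30.8,-32.7,10.6],"rot":[0,0,0]},{"offset":[-30.8,-32.7,10.6],"rot":[0,0,0]}]' >/dev/null
python3 -m creep '[{"offset":[-30.8,-32.7,10.6],"rot":[0,0,0]},{"offset":[0,0,0],"rot":[-2.1,4.7,5.85]},{"offset":[0,0,0],"rot":[-2.1,4.7,5.85]},{"offset":[0,0,0],"rot":[-2.1,4.7,5.85]},{"offset":[0,0,0],"rot":[-2.1,4.7,5.85]}]' >/dev/null
python3 -m creep '[{"offset":[0,0,0],"rot":[-2.1,4.7,5.85]},{"offset":[0,0,0],"rot":[-2.1,4.7,5.85]},{"offset":[0,0,0],"rot":[-2.1,4.7,5.85]},{"offset":[0,0,0],"rot":[-2.1,4.7,5.85]},{"offset":[0,0,0],"rot":[0,0,0]}]'
python3 - <<'E'
from plan import *
P,R,s=now();print(P*1000,s["joint_positions"],s["ft_force"])
RG=toolR(BIN,np.radians(40));G=pt(BIN,(-42,0,42))+RG.apply([0,0,.011])
delta(P,R,G,RG)
im=env.get_image("wrist");im["state"]=s;pickle.dump(im,open("w1.pkl","wb"));cv2.imwrite("pics/w1.png",im["frame"][:,:,::-1])
E
```

```text
time: 3.05
tcp_pos: [0.4882, -0.1862, 0.1812]
tool_rot: [0.616, 0.709, 0.222, -0.262]
ft_force: [-0.1, -0.2, 1.1]
finger_gap: 0.0856
gripper_force: 0.0
[ 488.2 -186.2  181.2] [-0.6  0.6  0.1  1.6  0.5  0.7] [-0.1 -0.2  1.1]
offset [-96.   -0.9 112.1] 147.61851950207318 rot [-0.6 -0.2  0. ] 0.6522270822513432
```

View pics/w1.png

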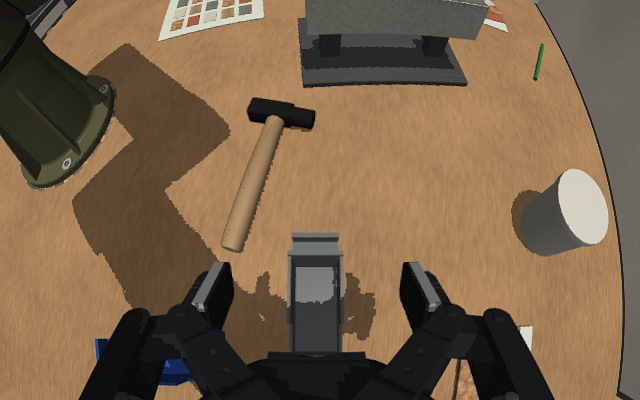

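The wrist view shows the grey bin centred between the fingers: tongue top at (293,235)-(338,235), back rim at (289,253)-(343,253). The mallet handle end is at (233,248). I compare that with the fitted pose.

```bash
cat >> plan.py <<'E'
def wproj(im,X,s=None):
    s=s or im["state"];M=im["mount"]
    q=Ro.from_quat(s["tool_rot"]).inv().apply(np.array(X)-s["tcp_pos"]);c=M[:3,:3].T@(q-M[:3,3])
    th=np.arctan2(np.hypot(c[0],c[1]),c[2]);k=im["camera_matrix"];u=c[:2]/np.hypot(c[0],c[1])*th
    return np.array([k[0,0]*u[0]+k[0,2],k[1,1]*u[1]+k[1,2]])
E
python3 - <<'E'
from plan import *
im=pickle.load(open("w1.pkl","rb"))
ob=[((10,20,86),(293,234)),((10,-20,86),(338,234)),((0,25,70),(289,252)),((0,-25,70),(343,252))]
for q,u in ob:print(wproj(im,pt(BIN,q)),u)
f=lambda p:np.concatenate([wproj(im,pt(p,q))-u for q,u in ob])
r=least_squares(f,BIN);print(r.x*1000,f(r.x))
E
```

```text
[291.  236.7] (293, 234)
[338.4 237. ] (338, 234)
[286.6 252.2] (289, 252)
[343.1 252.5] (343, 252)
[ 482.3 -151.2 1712.4] [-1.   1.2  1.4  1.1 -1.4 -1.3  1.1 -1.3]
```

```bash
python3 -m creep '[{"offset":[-19,-0.2,22.4],"rot":[0,0,0]},{"offset":[-19,-0.2,22.4],"rot":[0,0,0]},{"offset":[-19,-0.2,22.4],"rot":[0,0,0]},{"offset":[-19,-0.2,22.4],"rot":[0,0,0]},{"offset":[-19,-0.2,22.4],"rot":[0,0,0]}]'
python3 -m creep '[{"offset":[0,0,0],"rot":[0,0,0]},{"offset":[0,0,0],"rot":[0,0,0]},{"offset":[0,0,0],"rot":[0,0,0]},{"offset":[0,0,0],"rot":[0,0,0]},{"offset":[0,0,0],"rot":[0,0,0]}]' 0 60
python3 -m creep '[{"offset":[0,0,0],"rot":[0,0,0]},{"offset":[0,0,0],"rot":[0,0,0]},{"offset":[0,0,0],"rot":[0,0,0]},{"offset":[0,0,0],"rot":[0,0,0]},{"offset":[0,0,0],"rot":[0,0,0]}]'
```

```text
time: 3.6
tcp_pos: [0.4888, -0.1856, 0.0365]
tool_rot: [0.614, 0.712, 0.222, -0.258]
ft_force: [-0.4, 0.1, 0.3]
finger_gap: 0.0857
gripper_force: 0.0
time: 4.1
tcp_pos: [0.4893, -0.1866, 0.0386]
tool_rot: [0.615, 0.711, 0.223, -0.258]
ft_force: [0.3, -2.1, 6.5]
finger_gap: 0.0494
gripper_force: 62.6
time: 4.6
tcp_pos: [0.4893, -0.1866, 0.0386]
tool_rot: [0.615, 0.711, 0.223, -0.258]
ft_force: [-0.2, -1.4, 7.3]
finger_gap: 0.0493
gripper_force: 62.7
```

```bash
python3 -m creep '[{"offset":[19.3,0,-23],"rot":[0,0,0]},{"offset":[19.3,0,-23],"rot":[0,0,0]},{"offset":[19.3,0,-23],"rot":[0,0,0]},{"offset":[19.3,0,-23],"rot":[0,0,0]},{"offset":[19.3,0,-23],"rot":[0,0,0]}]'
python3 -m creep '[{"offset":[0,0,0],"rot":[0,-8,0]},{"offset":[0,0,0],"rot":[0,-8,0]},{"offset":[0,0,0],"rot":[0,-8,0]},{"offset":[0,0,0],"rot":[0,-8,0]}]'
python3 -m creep '[{"offset":[0,0,0],"rot":[0,-8,0]},{"offset":[0,0,0],"rot":[0,-8,0]},{"offset":[0,0,0],"rot":[0,-8,0]},{"offset":[0,0,0],"rot":[0,0,0]}]'
python3 - <<'E'
from plan import *
D={}
for n in("side","wrist"):
    s=env.read_state();im=env.get_image(n);im["state"]=s;D[n]=im
pickle.dump(D,open("w2.pkl","wb"));print(s["tcp_pos"],s["ft_force"],s["joint_positions"])
up=lambda im,x,y,w,h,W,H:cv2.resize(im[y:y+h,x:x+w],(W,H),interpolation=cv2.INTER_CUBIC)
c=proj("side",s["tcp_pos"]).astype(int);print(c)
a=up(D["side"]["frame"],c[0]-50,c[1]-75,100,150,400,600);b=up(D["wrist"]["frame"],260,180,100,150,400,600)
cv2.imwrite("pics/c3.png",np.hstack([a,b])[:,:,::-1])
E
```

```text
time: 5.1
tcp_pos: [0.4886, -0.1859, 0.1885]
tool_rot: [0.615, 0.711, 0.222, -0.259]
ft_force: [0.4, 0.1, -1.6]
finger_gap: 0.049
gripper_force: 62.3
time: 5.5
tcp_pos: [0.4893, -0.1865, 0.1885]
tool_rot: [0.653, 0.754, 0.043, -0.05]
ft_force: [0.3, -0.2, -1.7]
finger_gap: 0.0496
gripper_force: 62.3
time: 5.9
tcp_pos: [0.4875, -0.1826, 0.1868]
tool_rot: [0.645, 0.751, -0.092, 0.104]
ft_force: [-1.7, -0.1, -2.3]
finger_gap: 0.0492
gripper_force: 62.3
[ 0.5 -0.2  0.2] [ 0.3  0.3 -1.3] [-0.2  0.1 -0.4  0.9 -0.3  1.2]
[293 182]
```

View pics/c3.png

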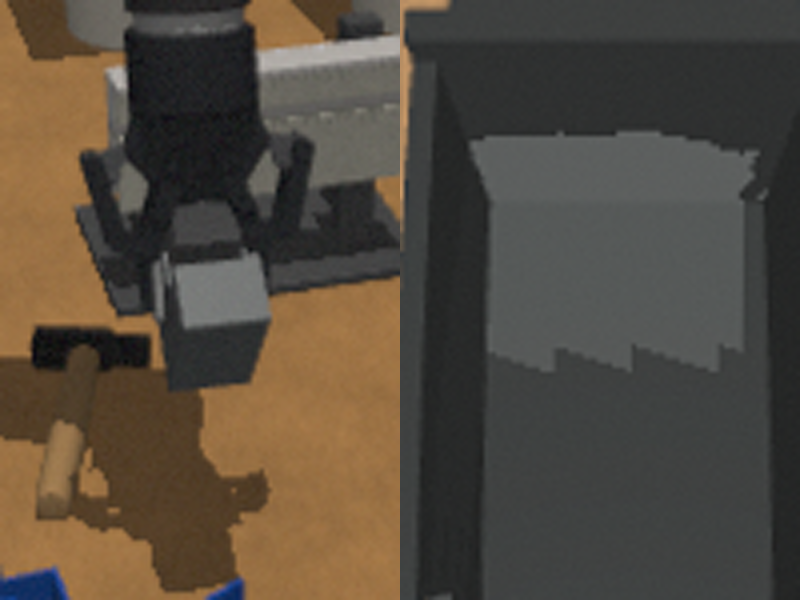

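```bash
cat >> plan.py <<'E'
# bin pose in tool (grasped flat on the table)
Rg=Ro.from_quat([.615,.711,.223,-.258]);Pg=np.array([.4893,-.1866,.0386]);BG=(.482,-.1515,1.709)
Rtb=Rg.inv()*frame(BG); HEEL=Rg.inv().apply(pt(BG,(0,0,66))-Pg)   # heel in tool, m
EDGE=142.5
def goal(hx,hy,hz,t,h=HEEL):
    "tool pose for heel at stand (hx,hy,EDGE+hz) mm, tipped t deg"
    Rb=frame(ST)*Ro.from_euler("y",t,degrees=True);R1=Rb*Rtb.inv()
    return pt(ST,(hx,hy,EDGE+hz))-R1.apply(h),R1
def heel(P,R,h=HEEL):
    X=R.apply(h)+P;x=frame(ST).inv().apply(X-[ST[0],ST[1],0])*1000;x[2]-=EDGE
    e=(frame(ST).inv()*R*Rtb).as_euler("YXZ",degrees=True);return x,e
def go(*g):
    P,R,s=now();x,e=heel(P,R);print("heel",x,"tilt/roll/yaw",e,"F",frame(ST).inv().apply(s["ft_force"]),"grip",s["gripper_force"],s["finger_gap"]*1000,"t",s["time"])
    if g:delta(P,R,*goal(*g))
def rowsplan(*g,n=5):
    P,R,s=now();P1,R1=goal(*g);w=(R.inv()*R1).as_rotvec()
    for i in range(n):
        pass
E
python3 - <<'E'
from plan import *
print("heel in tool",HEEL*1000, "bin-in-tool tilt",Rtb.as_euler("YXZ",degrees=True))
go(-45,0,5,58)
# clearance of swing
def clr(t,hx,hz):
    c,s=np.cos(t),np.sin(t)
    B=np.array([[0,-66],[0,0],[0,4],[8,4],[8,20],[12,20],[12,0]])
    W=B@np.array([[c,-s],[s,c]])+[hx,hz]
    def poly(p):return p
    bin_=[[(-30,-66),(0,-66),(0,4),(-30,4)],[(0,0),(12,0),(12,4),(0,4)],[(8,0),(12,0),(12,20),(8,20)]]
    walls=[[(0,-62),(8,-62),(8,0),(0,0)],[(0,0),(30,0),(30,-20),(0,-20)],[(0,12),(6,12),(6,36),(0,36)],[(30,0),(34,0),(34,40),(30,40)],[(0,36),(30,36),(30,42),(0,42)]]
    m=99
    for b in bin_:
        b=np.array(b)@np.array([[c,-s],[s,c]])+[hx,hz]
        for w in walls:
            w=np.array(w,float);best=-99
            for p in(b,w):
                for i in range(4):
                    e=p[(i+1)%4]-p[i];n=np.array([e[1],-e[0]])/np.linalg.norm(e)
                    if (p.mean(0)-p[i])@n>0:n=-n
                    q=w if p is b else b
                    best=max(best,((q-p[i])@n).min())
            m=min(m,best)
    return m
X,Z=np.meshgrid(np.arange(-14,4,.5),np.arange(-1,18,.5))
for t in(65,60,55,50,45,40,35,30,25,20,15,10,5,2,0):
    C=np.array([[clr(np.radians(t),x,z) if x>-12 else -9 for x in X[0]] for z in Z[:,0]])
    i=np.unravel_index(C.argmax(),C.shape);print(t,X[i],Z[i],C[i])
E
```

```text
heel in tool [45.  -2.2  1.9] bin-in-tool tilt [140.1   0.  179.6]
heel [-262.7  126.4   30.6] tilt/roll/yaw [55.7  3.  -2.2] F [-0.5  0.4 -1.7] grip 62.310683727264404 49.44646980424972 t 6.0
offset [223.6 115.7 -39.2] 254.81490222757515 rot [-1.  -2.2 -3.5] 4.312943000233157
65 -11.0 10.5 2.1650326430325193
60 -7.5 11.5 1.6830127018922174
55 -6.5 11.5 1.23987056775642
50 -6.0 10.5 1.3074666825722634
45 -5.5 10.0 1.282485578727798
40 -5.0 9.0 1.286548683761529
35 -4.5 8.5 1.4064210621942486
30 -4.0 7.5 1.5000000000000009
25 -3.0 7.0 1.7993937204053478
20 -2.5 6.0 1.8957582800919752
15 -1.5 5.5 2.394171458769751
10 -1.0 6.0 2.0266968190137913
5 -1.0 6.0 1.5191291545776946
2 -1.0 6.0 1.2087878072341016
0 -1.0 1.0 1.0
```

```bash
python3 -m creep '[{"offset":[37.3,19.3,-6.5],"rot":[0,0,0]},{"offset":[37.3,19.3,-6.5],"rot":[0,0,0]},{"offset":[37.3,19.3,-6.5],"rot":[0,0,0]},{"offset":[37.3,19.3,-6.5],"rot":[0,0,0]}]' >/dev/null
python3 -m creep '[{"offset":[37.3,19.3,-6.5],"rot":[0,0,0]},{"offset":[37.3,19.3,-6.5],"rot":[0,0,0]},{"offset":[0,0,0],"rot":[-1,-2.2,-3.5]},{"offset":[0,0,0],"rot":[0,0,0]}]' >/dev/null
python3 - <<'E'
from plan import *
go(-45,0,5,58)
D={}
for n in("side","top","wrist"):
    s=env.read_state();im=env.get_image(n);im["state"]=s;D[n]=im
pickle.dump(D,open("w3.pkl","wb"))
cv2.imwrite("pics/w3.png",cv2.resize(D["wrist"]["frame"][60:260,200:440],(720,600),interpolation=cv2.INTER_CUBIC)[:,:,::-1])
E
```

```text
heel [-46.   -1.1   3. ] tilt/roll/yaw [58.   0.2  0. ] F [ 0.3  0.9 -0.7] grip 62.774620056152344 49.11805981494177 t 6.8
offset [ 0.3 -1.1 -2.2] 2.462646402103605 rot [-0.1 -0.  -0.1] 0.1594555040948332
```

View pics/w3.png

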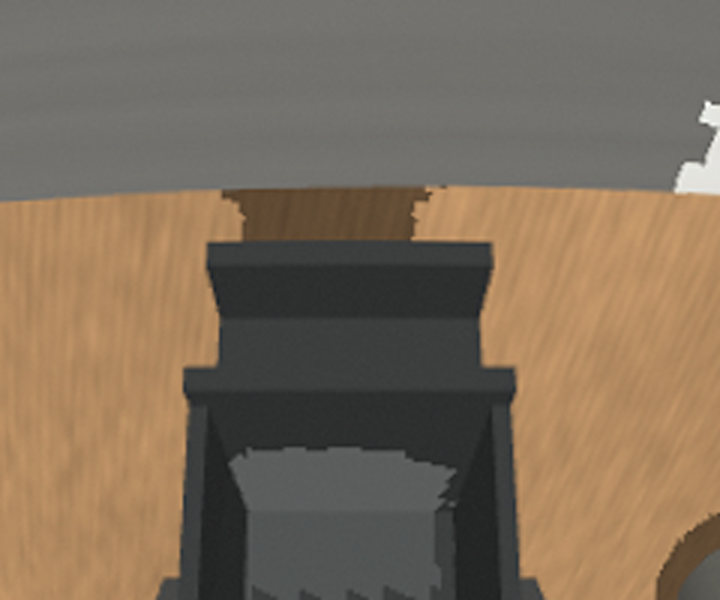

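The wrist view shows the tongue's leg top edge at (269-364, 140), the back rim at (261-372, 182) and the rail's grey edge beyond at v≈122. I compare these with the predictions.

Run:
```python
from plan import *
D=pickle.load(open("w3.pkl","rb"));im=D["wrist"];s=im["state"];P=s["tcp_pos"];R=Ro.from_quat(s["tool_rot"])
ob=[((12,20,20),(269,140.3)),((12,-20,20),(364,140.3)),((8,20,20),(269.5,149)),((8,-20,20),(363.5,149)),((0,25,4),(261.3,182.3)),((0,-25,4),(371.7,182.3))]
def X(p,q):return P+R.apply(HEEL+np.array(p[:3])/1000+(Ro.from_euler("y",p[3],degrees=True)*Rtb).apply(np.array(q)/1000))
f=lambda p:np.concatenate([wproj(im,X(p,q))-u for q,u in ob])
print(f(np.zeros(4)).reshape(-1,2));r=least_squares(f,np.zeros(4));print("tool dx dy dz mm, tilt deg",r.x,"res",f(r.x))
f2=lambda p:np.r_[f(np.r_[p,0]),0]
r2=least_squares(f2,np.zeros(3));print(r2.x,f2(r2.x))
for q in((0,0,78),(0,0,140),(0,0,154),(0,0,182),(36,0,182)):print(q,wproj(im,pt(ST,np.array(q)+[0,0,EDGE-140])))
print("cam",frame(ST).inv().apply(R.apply(im["mount"][:3,3])+P-[ST[0],ST[1],0])*1000)
```

```text
[[-5.8  1.1]
 [-5.5  1.3]
 [-7.1  0.5]
 [-4.5  0.8]
 [-5.7  0.6]
 [-5.2  1.2]]
tool dx dy dz mm, tilt deg [ 0.   2.5  1.4 -0.8] res [ 0.5  0.1 -0.4  0.6 -0.8 -0.6  0.8 -0.1  0.2 -0.3 -0.4  0.3]
[0.1 2.5 1.5] [ 0.4  0.2 -0.3  0.7 -0.8 -0.5  0.9  0.   0.2 -0.5 -0.4  0.1  0. ]
(0, 0, 78) [311.4  56. ]
(0, 0, 140) [308.3  82.9]
(0, 0, 154) [307.2  93. ]
(0, 0, 182) [304.  122.6]
(36, 0, 182) [301.6 -12. ]
cam [ 32.5  -3.9 263.4]
```

```bash
sed -i 's/^EDGE=142.5/HEEL=np.array([.045,0,.0029])\nEDGE=142.5/' plan.py
python3 - <<'E'
from plan import *
go(-26,0,5,58)
P,R,s=now();A=(R.inv()*frame(ST));print("tool offsets for 1mm stand x,y,z:",(A.as_matrix().T*100))
go(-18,0,5,58)
E
```

```text
heel [-48.   -2.8   2.9] tilt/roll/yaw [58.   0.3 -0.2] F [-0.4 -0.8 -1.9] grip 62.774473428726196 49.59103460307244 t 6.95
offset [20.2 -2.6 -8.8] 22.201592544316497 rot [-0.1  0.  -0.3] 0.35454816517310045
tool offsets for 1mm stand x,y,z: [[  95.    -0.3  -31.1]
 [  -0.1 -100.     0.6]
 [ -31.1   -0.6  -95. ]]
heel [-48.   -2.8   2.9] tilt/roll/yaw [58.   0.3 -0.2] F [-0.4 -0.8 -1.9] grip 62.774473428726196 49.59103460307244 t 6.95
offset [ 27.8  -2.6 -11.3] 30.138271536200087 rot [-0.1  0.  -0.3] 0.35454816517310045
```

```bash
python3 -m creep '[{"offset":[6.7,-0.9,-3],"rot":[0,0,-0.1]},{"offset":[6.7,-0.9,-3],"rot":[0,0,-0.1]},{"offset":[6.7,-0.9,-3],"rot":[0,0,-0.1]},{"offset":[0,0,0],"rot":[0,0,0]}]' |grep force
python3 - <<'E'
from plan import *
go(-18,0,5,58)
E
python3 -m creep '[{"offset":[2.5,0,-0.8],"rot":[0,0,0]},{"offset":[0,0,0],"rot":[0,0,0]}]' |grep -E "ft|pos"
python3 - <<'E'
from plan import *
go(-18,0,5,58)
E
```

```text
ft_force: [0.7, -0.1, -0.6]
gripper_force: 62.8
heel [-23.7   0.2   5.5] tilt/roll/yaw [58.  -0.1  0.1] F [-0.2 -0.6 -0.6] grip 62.77419090270996 49.417053427277004 t 7.35
offset [ 5.6  0.1 -1.3] 5.742604023000281 rot [0.  0.  0.2] 0.18935773847003742
tcp_pos: [0.5626, 0.0782, 0.1645]
ft_force: [0.1, 0.3, -0.7]
heel [-21.7   0.3   5.2] tilt/roll/yaw [58.1 -0.1  0.1] F [ 0.2 -0.1 -0.7] grip 62.77445912361145 49.82611123903302 t 7.55
offset [ 3.6  0.1 -0.9] 3.682655505394142 rot [-0.   0.1  0.2] 0.1770385099864819
```

```bash
for i in 1; do python3 -m creep '[{"offset":[1.9,0,-0.6],"rot":[0,0,0]},{"offset":[0,0,0],"rot":[0,0,0]}]' |grep -E "ft"
python3 -m creep '[{"offset":[1.9,0,-0.6],"rot":[0,0,0]},{"offset":[0,0,0],"rot":[0,0,0]}]' |grep -E "ft"; done
python3 - <<'E'
from plan import *
go(-16,0,5,58)
E
```

```text
ft_force: [-0.4, -0.3, -1.4]
ft_force: [-0.5, -0.4, -1.3]
heel [-17.9   0.3   5. ] tilt/roll/yaw [58.1 -0.1  0.1] F [-0.3  0.5 -1.3] grip 62.77431607246399 49.67612429479607 t 7.95
offset [ 1.8  0.2 -0.5] 1.897234132755058 rot [-0.   0.1  0.1] 0.16132071776449633
```

```bash
python3 -m creep '[{"offset":[0.3,0,0.95],"rot":[0,0,0]},{"offset":[0,0,0],"rot":[0,0,0]}]' |grep -E "ft|pos"
python3 -m creep '[{"offset":[0.3,0,0.95],"rot":[0,0,0]},{"offset":[0,0,0],"rot":[0,0,0]}]' |grep -E "ft|pos"
python3 -m creep '[{"offset":[0.15,0,0.5],"rot":[0,0,0]},{"offset":[0,0,0],"rot":[0,0,0]}]' |grep -E "ft|pos"
```

```text
tcp_pos: [0.5621, 0.0816, 0.1637]
ft_force: [-1.2, -0.6, 1.4]
tcp_pos: [0.5622, 0.0815, 0.1634]
ft_force: [-1.9, -0.8, 7.1]
tcp_pos: [0.5623, 0.0815, 0.1633]
ft_force: [-2.4, -1.3, 9.8]
```

```bash
sed -i 's/^EDGE=142.5/EDGE=144.2/' plan.py
python3 -m creep '[{"offset":[-1.4,0,-2.5],"rot":[0,0,0]},{"offset":[0,0,0],"rot":[0,0,0]}]' |grep -E "ft|pos"
python3 -m creep '[{"offset":[1.26,0,-1.52],"rot":[0,0,0]},{"offset":[0,0,0],"rot":[0,0,0]}]' |grep -E "ft|pos"
python3 -m creep '[{"offset":[1.26,0,-1.52],"rot":[0,0,0]},{"offset":[0,0,0],"rot":[0,0,0]}]' |grep -E "ft|pos"
python3 - <<'E'
from plan import *
go(-7,0,11.3,58)
E
```

```text
tcp_pos: [0.5621, 0.0811, 0.1648]
ft_force: [-0.6, 0.4, -1.6]
tcp_pos: [0.5615, 0.0829, 0.1654]
ft_force: [-0.1, 0.5, -0.8]
tcp_pos: [0.5613, 0.0846, 0.1667]
ft_force: [-0.3, 0.5, -1.5]
heel [-15.1   0.3   5.7] tilt/roll/yaw [58.1 -0.1  0.1] F [ 0.5  0.2 -1.5] grip 62.963136434555054 49.42828855915913 t 9.15
offset [ 5.9  0.1 -7.8] 9.799457478093418 rot [-0.   0.1  0.2] 0.17064082565222954
```

```bash
python3 -m creep '[{"offset":[1.2,0,-1.55],"rot":[0,0,0]},{"offset":[0,0,0],"rot":[0,0,0]}]' |grep -E "ft|pos"
python3 -m creep '[{"offset":[1.2,0,-1.55],"rot":[0,0,0]},{"offset":[0,0,0],"rot":[0,0,0]}]' |grep -E "ft|pos"
python3 -m creep '[{"offset":[1.2,0,-1.55],"rot":[0,0,0]},{"offset":[0,0,0],"rot":[0,0,0]}]' |grep -E "ft|pos"
python3 - <<'E'
from plan import *
go(-7,0,11.3,58)
E
```

```text
tcp_pos: [0.561, 0.0862, 0.168]
ft_force: [0.9, -0.1, -1.5]
tcp_pos: [0.5607, 0.0877, 0.1691]
ft_force: [0.4, -0.1, -2.6]
tcp_pos: [0.5604, 0.0893, 0.1702]
ft_force: [0.2, -0.6, -1.2]
heel [-10.3   0.1   9.2] tilt/roll/yaw [58.1 -0.1  0.1] F [-0.6 -0.  -1.2] grip 62.962971925735474 49.12526703098925 t 9.75
offset [ 2.5  0.  -2.9] 3.82962548320906 rot [-0.   0.1  0.1] 0.1577849883236493
```

```bash
python3 -m creep '[{"offset":[1.2,0,-1.45],"rot":[0,0,0]},{"offset":[0,0,0],"rot":[0,0,0]}]' |grep -E "ft|pos"
python3 -m creep '[{"offset":[1.2,0,-1.45],"rot":[0,0,0]},{"offset":[0,0,0],"rot":[0,0,0]}]' |grep -E "ft|pos"
python3 - <<'E'
from plan import *
go(-7,0,11.3,58)
E
```

```text
tcp_pos: [0.56, 0.0909, 0.1712]
ft_force: [0.2, 0.8, -1.4]
tcp_pos: [0.5597, 0.0925, 0.1722]
ft_force: [-0.0, 0.8, -1.9]
heel [-7.1  0.2 11.2] tilt/roll/yaw [58.1 -0.1  0.1] F [ 0.7 -0.1 -1.9] grip 62.96276807785034 49.017095874057595 t 10.15
offset [ 0.   0.1 -0.1] 0.10059410187220502 rot [-0.   0.1  0.1] 0.16007513697298675
```

```bash
python3 -m creep '[{"offset":[0.23,0,0.7],"rot":[0,0,0]},{"offset":[0,0,0],"rot":[0,0,0]}]' |grep -E "ft|pos"
python3 -m creep '[{"offset":[0.23,0,0.7],"rot":[0,0,0]},{"offset":[0,0,0],"rot":[0,0,0]}]' |grep -E "ft|pos"
python3 - <<'E'
from plan import *
go(-7,0,11.3,58)
E
```

```text
tcp_pos: [0.5595, 0.0923, 0.1712]
ft_force: [0.4, 0.3, -1.5]
tcp_pos: [0.5596, 0.0922, 0.1706]
ft_force: [1.0, 0.1, -1.8]
heel [-7.3  0.3  9.6] tilt/roll/yaw [58.1 -0.1  0.1] F [-0.1 -1.  -1.8] grip 62.947354316711426 49.546723757355714 t 10.55
offset [-0.2  0.2 -1.7] 1.6781924126726246 rot [-0.   0.1  0.1] 0.16172173401764972
```

```bash
python3 -m creep '[{"offset":[0.23,0,0.7],"rot":[0,0,0]},{"offset":[0,0,0],"rot":[0,0,0]}]' |grep -E "ft|pos"
python3 -m creep '[{"offset":[0.23,0,0.7],"rot":[0,0,0]},{"offset":[0,0,0],"rot":[0,0,0]}]' |grep -E "ft|pos"
python3 - <<'E'
from plan import *
go(-7,0,11.3,58)
E
```

```text
tcp_pos: [0.5598, 0.0922, 0.1704]
ft_force: [-0.5, -0.3, 2.6]
tcp_pos: [0.5599, 0.092, 0.1702]
ft_force: [-2.5, -1.3, 7.6]
heel [-7.6  0.   9.1] tilt/roll/yaw [58.1 -0.1  0.1] F [-0.8  2.7  7.6] grip 63.816161155700684 49.48549225150114 t 10.95
offset [-0.1 -0.1 -2.2] 2.1705345336381554 rot [0.  0.1 0.1] 0.17485390373711324
```

```bash
sed -i 's/^EDGE=144.2/EDGE=143.4/' plan.py
python3 -m creep '[{"offset":[-0.75,0,-2.3],"rot":[0,0,0]},{"offset":[0,0,0],"rot":[0,0,0]}]' |grep -E "ft|pos"
python3 -m creep '[{"offset":[0.95,0,-0.3],"rot":[0,0,0]},{"offset":[0,0,0],"rot":[0,0,0]}]' |grep -E "ft|pos"
python3 -m creep '[{"offset":[0.95,0,-0.3],"rot":[0,0,0]},{"offset":[0,0,0],"rot":[0,0,0]}]' |grep -E "ft|pos"
python3 - <<'E'
from plan import *
go(-5,0,11.3,58)
E
```

```text
tcp_pos: [0.5597, 0.0924, 0.1715]
ft_force: [0.2, 0.4, -1.5]
tcp_pos: [0.5593, 0.0932, 0.1712]
ft_force: [0.3, -1.3, -1.4]
tcp_pos: [0.5592, 0.0938, 0.1715]
ft_force: [-1.0, -2.3, 0.7]
heel [-5.7  0.3 11.3] tilt/roll/yaw [58.1 -0.1  0.1] F [-2.   1.5  0.7] grip 62.97683358192444 49.4838883987464 t 11.55
offset [ 0.6  0.2 -0.1] 0.6697507851632077 rot [-0.   0.1  0.1] 0.194199930819782
```

```bash
sed -i 's/^EDGE=143.4/EDGE=144.0/' plan.py
python3 -m creep '[{"offset":[-0.5,0,-1.5],"rot":[0,0,0]},{"offset":[0,0,0],"rot":[0,0,0]}]' |grep -E "ft|pos"
python3 -m creep '[{"offset":[0.75,0,-0.9],"rot":[0,0,0]},{"offset":[0,0,0],"rot":[0,0,0]}]' |grep -E "ft|pos"
python3 -m creep '[{"offset":[0.75,0,-0.9],"rot":[0,0,0]},{"offset":[0,0,0],"rot":[0,0,0]}]' |grep -E "ft|pos"
python3 - <<'E'
from plan import *
go(-5,0,11.3,58)
E
```

```text
tcp_pos: [0.5592, 0.0946, 0.1731]
ft_force: [0.3, 1.1, -1.6]
tcp_pos: [0.5589, 0.0953, 0.1736]
ft_force: [0.6, -1.8, -2.1]
tcp_pos: [0.5588, 0.0956, 0.174]
ft_force: [3.1, -4.1, -6.5]
heel [-3.9  0.4 13.1] tilt/roll/yaw [58.2 -0.   0.1] F [-4.6 -2.2 -6.5] grip 63.4466278553009 49.47686196927493 t 12.15
offset [-0.5  0.3  2.2] 2.2447669377241186 rot [-0.1  0.2  0.1] 0.21150735168787307
```

```bash
sed -i 's/^EDGE=144.0/EDGE=143.6/; s/ST=(.5494,.1403,1.779)/ST=(.5495,.1396,1.779)/' plan.py
cat >> plan.py <<'E'
WP=[(-7,11.5,58),(-6.7,11.4,55),(-6.2,10.7,51),(-5.7,10.2,47),(-5.3,9.6,43),(-4.8,9,39),(-4.5,8.4,35),(-4.1,7.7,31),(-3.4,7.2,27),(-2.9,6.5,23),(-2.3,5.8,19),(-1.6,5.3,15),(-1.3,4.6,11),(-1,4,7),(-.9,2.8,3.5),(-.7,1.5,0)]
def seq(i,j):
    P,R,s=now();go()
    for k in range(i,j):
        w=WP[k];P1,R1=goal(w[0],0,w[1],w[2]);delta(P,R,P1,R1);P,R=P1,R1
E
python3 - <<'E'
from plan import *
seq(0,5)
E
```

```text
heel [-3.2  0.3 13.5] tilt/roll/yaw [58.2 -0.   0.1] F [-4.6 -2.2 -6.5] grip 63.4466278553009 49.47686196927493 t 12.15
offset [-3.   0.2  3.2] 4.407864782612607 rot [-0.1  0.2  0.1] 0.21150735168787307
offset [0.2 0.  2.4] 2.371591154071992 rot [-0.  3. -0.] 3.0000000000000044
offset [0.6 0.  3.7] 3.735533461929623 rot [-0.  4. -0.] 3.9999999999999942
offset [0.5 0.  3.5] 3.574573820060072 rot [-0.  4. -0.] 4.0
offset [0.4 0.  3.7] 3.7112043608587535 rot [-0.  4. -0.] 4.0000000000000036
```

```bash
python3 -m creep '[{"offset":[-3.5,0.2,3.8],"rot":[0,0.2,0]},{"offset":[0,0,0],"rot":[0,0,0]}]' |grep -E "ft|pos"
python3 -m creep '[{"offset":[0.2,0,2.4],"rot":[0,3,0]},{"offset":[0,0,0],"rot":[0,0,0]}]' |grep -E "ft|pos"
python3 -m creep '[{"offset":[0.6,0,3.7],"rot":[0,4,0]},{"offset":[0,0,0],"rot":[0,0,0]}]' |grep -E "ft|pos"
python3 - <<'E'
from plan import *
seq(2,6)
E
```

```text
tcp_pos: [0.5598, 0.0917, 0.1717]
ft_force: [-0.1, 0.0, -1.6]
tcp_pos: [0.5603, 0.0908, 0.1699]
ft_force: [0.3, -0.6, -1.9]
tcp_pos: [0.5603, 0.09, 0.1661]
ft_force: [0.1, -0.9, -0.9]
heel [-7.1 -0.1 11. ] tilt/roll/yaw [50.9  0.1  0. ] F [-0.9  0.  -0.9] grip 64.15040731430054 49.36075154836331 t 12.75
offset [ 1.  -0.1  0.1] 1.0091253175319275 rot [-0.1 -0.1 -0. ] 0.12953263295111628
offset [0.5 0.  3.5] 3.574573820060072 rot [-0.  4. -0.] 4.0
offset [0.4 0.  3.7] 3.7112043608587535 rot [-0.  4. -0.] 4.0000000000000036
offset [0.4 0.  3.7] 3.7437982764734077 rot [-0.  4. -0.] 4.000000000000007
```

```bash
python3 -m creep '[{"offset":[1.3,0,3.6],"rot":[0,4,0]},{"offset":[0,0,0],"rot":[0,0,0]}]' |grep -E "ft"
python3 -m creep '[{"offset":[0.4,0,3.7],"rot":[0,4,0]},{"offset":[0,0,0],"rot":[0,0,0]}]' |grep -E "ft"
python3 - <<'E'
from plan import *
seq(4,8)
E
```

```text
ft_force: [-0.0, -0.5, -1.2]
ft_force: [0.7, 0.2, -1.7]
heel [-5.4  0.2  9.2] tilt/roll/yaw [43.   0.2  0.1] F [ 0.1 -0.7 -1.7] grip 64.15218830108643 49.174678832753166 t 13.15
offset [ 0.1  0.2 -0.4] 0.4840794000723865 rot [-0.2 -0.  -0. ] 0.17686231011585585
offset [0.4 0.  3.7] 3.7437982764734077 rot [-0.  4. -0.] 4.000000000000007
offset [0.2 0.  3.8] 3.7558175489994223 rot [-0.  4. -0.] 3.999999999999996
offset [0.2 0.  3.9] 3.885359116443756 rot [-0.  4. -0.] 3.999999999999996
```

```bash
python3 -m creep '[{"offset":[0.5,0,3.3],"rot":[0,4,0]},{"offset":[0,0,0],"rot":[0,0,0]}]' |grep -E "ft"
python3 -m creep '[{"offset":[0.2,0,3.8],"rot":[0,4,0]},{"offset":[0,0,0],"rot":[0,0,0]}]' |grep -E "ft"
python3 -m creep '[{"offset":[0.2,0,3.9],"rot":[0,4,0]},{"offset":[0,0,0],"rot":[0,0,0]}]' |grep -E "ft"
python3 - <<'E'
from plan import *
seq(7,11)
E
```

```text
ft_force: [0.2, 0.3, -1.0]
ft_force: [-0.5, -0.1, -1.5]
ft_force: [0.3, 0.1, -1.8]
heel [-3.9  0.5  7.1] tilt/roll/yaw [31.   0.3  0.1] F [ 0.1 -0.3 -1.8] grip 64.15671229362488 49.42376672811665 t 13.75
offset [-0.1  0.6 -0.6] 0.820959863839919 rot [-0.3  0.  -0.1] 0.3108051904145453
offset [0.5 0.  3.7] 3.7842457940080814 rot [-0.  4. -0.] 4.000000000000008
offset [0.2 0.  3.9] 3.947120050850384 rot [-0.  4. -0.] 3.9999999999999942
offset [0.3 0.  4. ] 3.999800982422132 rot [-0.  4. -0.] 4.000000000000007
```

```bash
python3 -m creep '[{"offset":[0.4,0.3,3.3],"rot":[-0.2,4,0]},{"offset":[0,0,0],"rot":[0,0,0]}]' |grep -E "ft"
python3 -m creep '[{"offset":[0.2,0,3.9],"rot":[0,4,0]},{"offset":[0,0,0],"rot":[0,0,0]}]' |grep -E "ft"
python3 -m creep '[{"offset":[0.3,0,4],"rot":[0,4,0]},{"offset":[0,0,0],"rot":[0,0,0]}]' |grep -E "ft"
python3 - <<'E'
from plan import *
seq(10,14)
E
```

```text
ft_force: [-0.5, -0.6, -1.3]
ft_force: [-0.4, -1.3, -2.8]
ft_force: [0.5, -0.1, -2.5]
heel [-2.2  0.3  5.4] tilt/roll/yaw [19.   0.2 -0.1] F [-0.2 -0.4 -2.5] grip 64.16537404060364 49.0598503372169 t 14.35
offset [ 0.   0.5 -0.4] 0.6143392907947515 rot [-0.2  0.  -0.2] 0.25227293511172844
offset [0.4 0.  3.9] 3.881656723230865 rot [-0.  4. -0.] 4.0000000000000036
offset [-0.1  0.   3.9] 3.9090074822689105 rot [-0.  4. -0.] 3.9999999999999964
offset [-0.1  0.   3.8] 3.8182176579019216 rot [-0.  4. -0.] 3.999999999999997
```

```bash
python3 -m creep '[{"offset":[0.4,0.2,3.6],"rot":[-0.1,4,0]},{"offset":[0,0,0],"rot":[0,0,0]}]' |grep -E "ft"
python3 -m creep '[{"offset":[-0.1,0,3.9],"rot":[0,4,0]},{"offset":[0,0,0],"rot":[0,0,0]}]' |grep -E "ft"
python3 -m creep '[{"offset":[-0.1,0,3.8],"rot":[0,4,0]},{"offset":[0,0,0],"rot":[0,0,0]}]' |grep -E "ft"
python3 - <<'E'
from plan import *
seq(13,16)
E
```

```text
ft_force: [-0.4, -0.0, -2.0]
ft_force: [0.0, -0.5, -0.7]
ft_force: [0.5, -0.4, -1.4]
heel [-0.8  0.2  3.8] tilt/roll/yaw [ 7.   0.2 -0.1] F [-0.5 -0.4 -1.4] grip 64.17858123779297 49.40805146218186 t 14.95
offset [-0.1  0.4 -0.3] 0.5040031303976349 rot [-0.1  0.  -0.3] 0.2738291758683615
offset [-0.7  0.   3.8] 3.871408730450705 rot [-0.   3.5 -0. ] 3.5000000000000004
offset [-0.7  0.   3.9] 3.9804357172533673 rot [-0.   3.5 -0. ] 3.5000000000000004
```

```bash
python3 -m creep '[{"offset":[-0.7,0.2,3.7],"rot":[-0.1,3.5,0]},{"offset":[0,0,0],"rot":[0,0,0]}]' |grep -E "ft"
python3 -m creep '[{"offset":[-0.7,0,3.9],"rot":[0,3.5,0]},{"offset":[0,0,0],"rot":[0,0,0]}]' |grep -E "ft"
python3 - <<'E'
from plan import *
go(0,0,0,0)
P,R,s=now();print((R.inv()*frame(ST)).as_matrix().T*100)
E
```

```text
ft_force: [-0.5, 0.7, -1.7]
ft_force: [-0.3, 1.7, -1.1]
heel [ 0.1 -0.2  1.9] tilt/roll/yaw [-0.1  0.1 -0.2] F [ 1.7 -0.  -1.1] grip 64.05364036560059 49.60328653068062 t 15.35
offset [-1.3  0.   1.3] 1.8523875994155956 rot [ 0.  -0.1 -0.3] 0.26194107102843905
[[  76.7    0.3   64.2]
 [   0.  -100.     0.4]
 [  64.2   -0.3  -76.7]]
```

```bash
python3 -m creep '[{"offset":[-0.5,0,0.6],"rot":[0,0,0]},{"offset":[0,0,0],"rot":[0,0,0]}]' |grep -E "ft|pos"
python3 -m creep '[{"offset":[-0.5,0,0.6],"rot":[0,0,0]},{"offset":[0,0,0],"rot":[0,0,0]}]' |grep -E "ft|pos"
python3 - <<'E'
from plan import *
go(0,0,0,0)
E
```

```text
tcp_pos: [0.5577, 0.1042, 0.1189]
ft_force: [-0.2, 1.6, -2.4]
tcp_pos: [0.5579, 0.1043, 0.1183]
ft_force: [-1.0, 2.2, -0.2]
heel [ 0.1 -0.8  1.4] tilt/roll/yaw [-0.1 -0.  -0.2] F [ 2.3  0.6 -0.2] grip 64.08846259117126 49.37344015739722 t 15.75
offset [-1.  -0.7  0.9] 1.49256761135407 rot [ 0.1 -0.1 -0.1] 0.20391396191307262
```

```bash
python3 -m creep '[{"offset":[-0.5,0,0.6],"rot":[0,0,0]},{"offset":[0,0,0],"rot":[0,0,0]}]' |grep -E "ft|pos"
python3 -m creep '[{"offset":[-0.5,0,0.6],"rot":[0,0,0]},{"offset":[0,0,0],"rot":[0,0,0]}]' |grep -E "ft|pos"
python3 - <<'E'
from plan import *
go(0,0,0,0)
D={}
for n in("side","top"):
    s=env.read_state();im=env.get_image(n);im["state"]=s;D[n]=im
pickle.dump(D,open("w4.pkl","wb"))
up=lambda im,x,y,w,h,W,H:cv2.resize(im[y:y+h,x:x+w],(W,H),interpolation=cv2.INTER_CUBIC)
cv2.imwrite("pics/c4.png",np.hstack([up(D["side"]["frame"],265,95,80,120,400,600),up(D["top"]["frame"],160,140,80,120,400,600)])[:,:,::-1])
E
```

```text
tcp_pos: [0.5579, 0.1044, 0.1175]
ft_force: [-0.1, 3.3, 0.7]
tcp_pos: [0.5579, 0.1045, 0.1173]
ft_force: [-1.1, 1.1, 6.1]
heel [ 0.2 -0.9  0.5] tilt/roll/yaw [-0.2 -0.  -0.2] F [1.3 0.9 6.1] grip 64.90714073181152 49.1220241170554 t 16.15
offset [-0.4 -0.8  0.1] 0.8917673571242859 rot [ 0.2 -0.2 -0.1] 0.32853380246958924
```

View pics/c4.png

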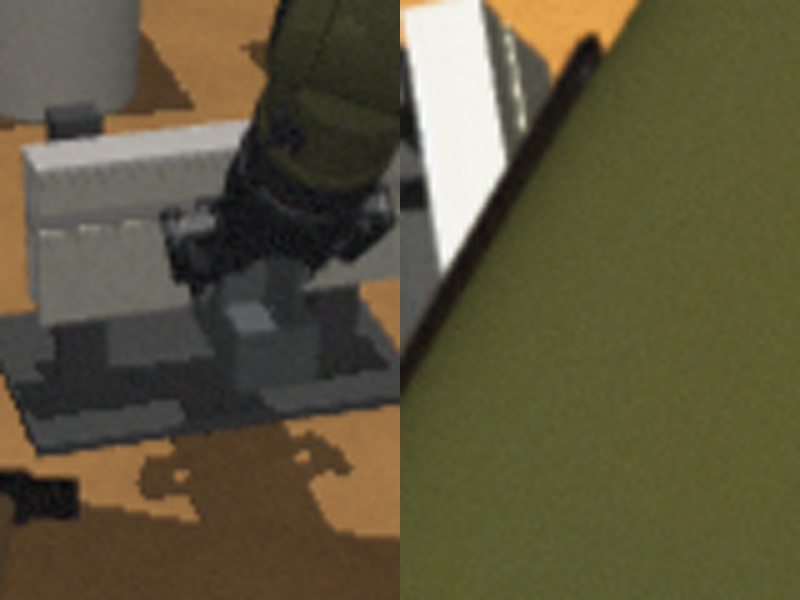

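The picture shows the bin level under the gripper at crop left (265,330), in front of the lower slat, with the gripper clear of the rail. Fz shows the heel resting on the edge, so I push the back gently flush.

```bash
python3 -m creep '[{"offset":[0.8,0,0.6],"rot":[0,0,0]},{"offset":[0,0,0],"rot":[0,0,0]}]' |grep -E "ft|pos"
python3 -m creep '[{"offset":[0.8,0,0.6],"rot":[0,0,0]},{"offset":[0,0,0],"rot":[0,0,0]}]' |grep -E "ft|pos"
python3 - <<'E'
from plan import *
go(0,0,0,0)
E
```

```text
tcp_pos: [0.558, 0.1046, 0.1173]
ft_force: [-1.8, -3.0, 7.3]
tcp_pos: [0.5581, 0.1052, 0.1173]
ft_force: [-1.4, -4.1, 6.9]
heel [ 0.9 -1.2  0.4] tilt/roll/yaw [-0.1 -0.1 -0.3] F [-3.7  2.3  6.9] grip 65.27387022972107 48.92422340952027 t 16.65
offset [-1.  -1.1 -0.3] 1.5101120785077449 rot [ 0.2 -0.1 -0.2] 0.2895334918373352
```

```bash
python3 -m creep '[{"offset":[0,0,0],"rot":[0,0,0]},{"offset":[0,0,0],"rot":[0,0,0]},{"offset":[0,0,0],"rot":[0,0,0]}]' - 20
python3 - <<'E'
from plan import *
go()
E
python3 -m creep '[{"offset":[0,0,0],"rot":[0,0,0]},{"offset":[0,0,0],"rot":[0,0,0]},{"offset":[0,0,0],"rot":[0,0,0]},{"offset":[0,0,0],"rot":[0,0,0]},{"offset":[0,0,0],"rot":[0,0,0]}]' 1
```

```text
time: 16.95
tcp_pos: [0.5581, 0.1052, 0.1173]
tool_rot: [0.591, 0.731, 0.215, -0.265]
ft_force: [-1.1, -3.6, 7.7]
finger_gap: 0.0493
gripper_force: 65.3
heel [ 0.9 -1.2  0.4] tilt/roll/yaw [-0.1 -0.1 -0.3] F [-3.3  1.8  7.7] grip 65.27197480201721 49.30260676221707 t 16.95
time: 17.45
tcp_pos: [0.5573, 0.1059, 0.1162]
tool_rot: [0.591, 0.731, 0.215, -0.266]
ft_force: [-0.4, 0.6, -0.4]
finger_gap: 0.0854
gripper_force: 0.0
```

```bash
python3 -m creep '[{"offset":[0,0,-12],"rot":[0,0,0]},{"offset":[0,0,-20],"rot":[0,0,0]},{"offset":[0,0,-30],"rot":[0,0,0]},{"offset":[0,0,-30],"rot":[0,0,0]},{"offset":[0,0,-30],"rot":[0,0,0]}]' |grep ft
python3 -m creep '[{"offset":[0,0,-40],"rot":[0,0,0]},{"offset":[0,0,-40],"rot":[0,0,0]},{"offset":[0,0,0],"rot":[0,0,0]},{"offset":[0,0,0],"rot":[0,0,0]}]' |grep ft
python3 - <<'E'
from plan import *
D={}
for n in("side","wrist"):
    s=env.read_state();im=env.get_image(n);im["state"]=s;D[n]=im
pickle.dump(D,open("w5.pkl","wb"))
up=lambda im,x,y,w,h,W,H:cv2.resize(im[y:y+h,x:x+w],(W,H),interpolation=cv2.INTER_CUBIC)
cv2.imwrite("pics/c5.png",np.hstack([up(D["side"]["frame"],265,95,80,120,400,600),up(D["wrist"]["frame"],240,100,150,225,400,600)])[:,:,::-1])
for q in((0,25,70),(0,-25,70),(-100,25,38),(-100,-25,38),(-100,25,0),(-100,-25,0)):
    X=pt(ST,np.array(q)+[0,-1,EDGE-66]);a=(proj("side",X)-[265,95])*5;b=(wproj(D["wrist"],X)-[240,100])*400/150+[400,0];print(q,a,b)
E
```

```text
ft_force: [0.1, 0.1, 0.0]
ft_force: [0.8, -0.3, 0.0]
(0, 25, 70) [186.5 209.4] [541.7  90.2]
(0, -25, 70) [265.6 200.3] [665.   90.5]
(-100, 25, 38) [230.7 335.3] [539.1 351.2]
(-100, -25, 38) [313.1 324.7] [666.4 351.5]
(-100, 25, 0) [229.8 391.5] [545.5 374.5]
(-100, -25, 0) [310.9 380.5] [660.  374.7]
```

View pics/c5.png

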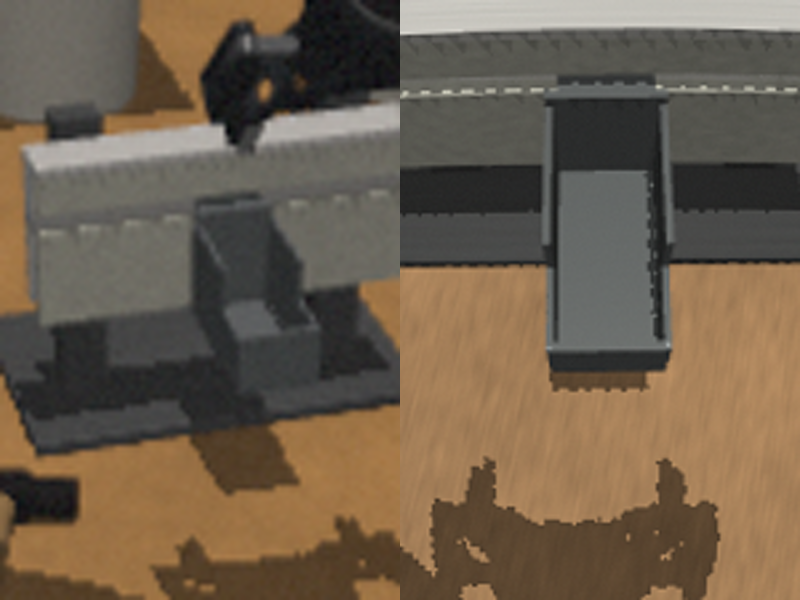

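The bin hangs level with its tongue in the groove. Its front rim corners are at crop-left (237,335) and (318,325), within about 1–2 image pixels of the prediction, and the gripper is clear of it.

```bash
python3 -c "
from bench import env
print(env.hand_in())"
```

```text
the job is handed in; nothing more can be done
None
```

The grey bin now hangs level on the rail with its tongue in the groove; I let go only once it sat level and flush, and handed the job in at about 18.5 s. The highest force I read was about 10 N. The verdict was not shown to me, and I did not re-measure the tub, sample board and mallet, though the arm stayed clear of them.

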